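# Set the reagent bottles out by height

## Task

Line the four amber bottles up on the marks of the white strip in order of height, one centred on each mark, with the tallest beside the orange end stop and the shortest beside the grey one. Keep each bottle upright and set it down gently rather than dropping it, and leave the blue beaker where it stands.

Things in the scene. Friction and masses are not known exactly. Their poses are not given: they have to be found in the camera images.
- bottle_s: The smallest of four amber bottles with a paper label and a white screw cap: loose, standing upright, 28 mm in diameter, 60 mm tall over the cap. Straight sides from the base up to 42 mm; the cap (18 mm across) runs from 48 mm to the top. Rigid, under 0.25 kg. Origin: centre of its underside, z up; round, so yaw means nothing.
- bottle_m: The second smallest of four amber bottles with a paper label and a white screw cap: loose, standing upright, 34 mm in diameter, 80 mm tall over the cap. Straight sides from the base up to 56 mm; the cap (22 mm across) runs from 64 mm to the top. Rigid, under 0.25 kg. Origin: centre of its underside, z up; round, so yaw means nothing.
- bottle_l: The second largest of four amber bottles with a paper label and a white screw cap: loose, standing upright, 40 mm in diameter, 100 mm tall over the cap. Straight sides from the base up to 70 mm; the cap (26 mm across) runs from 80 mm to the top. Rigid, under 0.25 kg. Origin: centre of its underside, z up; round, so yaw means nothing.
- bottle_xl: The largest of four amber bottles with a paper label and a white screw cap: loose, standing upright, 46 mm in diameter, 120 mm tall over the cap. Straight sides from the base up to 84 mm; the cap (30 mm across) runs from 96 mm to the top. Rigid, under 0.25 kg. Origin: centre of its underside, z up; round, so yaw means nothing.
- mark_a: One of four like flat round marks (black ring, grey centre, 56 mm across) in a straight row, 80 mm apart, on a white fixed strip 90 x 400 mm: one end mark. Origin: its centre, on the strip's top, 8 mm above the bench, where a bottle's underside rests. x: across the strip, away from the robot; y: along the row, from mark_d to mark_a.
- mark_b: One of four like flat round marks (black ring, grey centre, 56 mm across) in a straight row, 80 mm apart, on a white fixed strip 90 x 400 mm: the next mark after mark_a. Origin: its centre, on the strip's top, 8 mm above the bench, where a bottle's underside rests. x: across the strip, away from the robot; y: along the row, from mark_d to mark_a.
- mark_c: One of four like flat round marks (black ring, grey centre, 56 mm across) in a straight row, 80 mm apart, on a white fixed strip 90 x 400 mm: the next mark after mark_b. Origin: its centre, on the strip's top, 8 mm above the bench, where a bottle's underside rests. x: across the strip, away from the robot; y: along the row, from mark_d to mark_a.
- mark_d: One of four like flat round marks (black ring, grey centre, 56 mm across) in a straight row, 80 mm apart, on a white fixed strip 90 x 400 mm: the other end mark, next after mark_c. Origin: its centre, on the strip's top, 8 mm above the bench, where a bottle's underside rests. x: across the strip, away from the robot; y: along the row, from mark_d to mark_a.
- orange_stop: Fixed bright orange end stop, a bar 80 x 22 mm and 20 mm high across one end of the strip, its centre 65 mm beyond the end mark nearest to it (mark_a at some starts, mark_d at others). A grey bar of the same size closes the other end. Origin: centre of its underside, on the strip.
- beaker: Empty blue plastic beaker, open at the top, 56 mm across the rim, 70 mm tall, loose, standing among the bottles. Not to be moved. Origin: centre of its underside.
Not all that is in view belongs to the job. Leave any green or pink look-alike of the bottle_s alone.

How it is judged:
By the outcome, as a careful person would: the job done as asked, in the order asked, and still so for the second after the job is handed in, with the robot touching nothing.
It also fails if it takes over 112 s, if anything falls off the work surface, if the arm or the gripper's body presses on something with over 40 N, if the wrist force passes 120 N, or if a joint passes its speed limit or range.

## Robot

A 7-joint arm with a two-finger parallel gripper is mounted at the origin on the work surface. World frame = base frame: x ahead of the robot, y to its left, z up, the work surface at z = 0. Lengths are in mm, angles in rad, forces in N, time in s.
With the tool pointing down it reaches from about 425 to 925 mm from the base axis. Payload 6.8 kg.
Tool frame: the origin (TCP) lies at the very end of the fingers, on their centre line; the grasp point (between the pads) lies 19 mm behind it (bot.grip_depth is the z of the grasp point in the tool frame, in mm); z points along the fingers, y is the line along which they close (so a half turn about z gives the same grasp; the last joint's range is limited). The gripper opens to 88 mm and grips with 3 to 60 N. Pads are 20 mm wide; open, the fingers measure 115 mm over their backs; the gripper's body (75 mm by 178 mm) begins 61 mm behind the grasp point.
Start: joints at [-1.302, 0.477, 0.022, 1.555, -0.011, 1.109, -0.083], TCP at [248.362, 627.666, 222.664] pointing down, gripper open.
Joint ranges: [-2.96, 2.96], [-0.34, 2.1], [-1.41, 1.46], [0.24, 2.44], [-1.37, 4.51], [0.17, 1.92], [-2.96, 2.96]. Speed limits (rad/s): [2.39, 2.39, 3.14, 3.14, 3.14, 3.14, 3.14].

## Interface

Orientations are given as a unit quaternion [w, x, y, z].
In Python, from plant import bot gives the robot as it stands. The module is installed in compiled form; this text tells all that it offers.
- The arm moves only by the tool step_arm, never from a script. Its arguments are lists of equal length, an entry for each row: "turn": the turn, a rotation vector about the tool's x, y, z in units of 0.08 rad (1.0 is 0.08 rad), a list of three; "slide": the shift along the tool's x, y, z in units of 30 mm (1.0 is 30 mm), a list of three; "grip": the closure, from -1 (fully open) to 1 (shut). In form: {"turn": [[rx, ry, rz], ...], "slide": [[dx, dy, dz], ...], "grip": [grip, ...]}. A call has 1 to 5 rows; each row shifts and turns the commanded pose from where the row before left it, along the tool's axes as they then stand; what a row does not reach is not made up. A row lasts 1/12 s, in which the tool goes at most 41.7 mm and 7.16 degrees, less where a joint would pass 70% of its speed; a pose out of reach is approached as far as the arm can. A call with a number of a shift or a turn outside -1 to 1 is refused whole. A call with a gripper value outside its range is refused whole. The fingers move at their own pace and stop on an object; "force" is the grip in N (left out, the last holds). Time passes only in rows, so rows that do not move let the fingers close. It gives the time, the measured TCP pose, the force, the opening and the grip force at its end, in the units of the state.
- bot.observe(): the state, without advancing time (a new reading comes with each control period).
- bot.camera(name): name is "side" or "top"; returns a dict with "frame" (420x560x3 uint8, red, green, blue), "z_map" (420x560 float32, mm along the optical axis (not along the pixel's ray), 0 where there is no reading), "mtx" (3x3 intrinsics, pixels), "distortion" ([k1, k2, p1, p2, k3] as OpenCV has them; the pictures are not rectified), "R" (3x3) and "t" (3): a world point X has camera coordinates R X + t. Camera axes: x right, y down, z forward; pixel columns grow to the right and rows downward; lengths in mm; the calibration is good to about 2 mm. A picture is of the moment at which its call begins.
- bot.finish_job(): hands the job in; it is judged then, once.
The state is a dict: "time": time; "joint_pos": joint angles; "dq": joint speeds; "effort": joint torques, N m; "ee_pos": TCP position; "tcp_rot": TCP orientation; "wrist_force": force on the tool from outside, world axes, zero at the start; "torque": the same for the moment, N m; "width": opening from 0.0 (shut) to 1.0 (fully open); "gripper_force": force on a finger pad.
Only numpy, scipy, OpenCV 4.12 (cv2) and the standard library are available. Lean on these libraries where they do the work, as an engineer would, in place of code of your own. Each camera call takes 0.05 s, during which the arm holds its last target. There are 200 camera calls.

## Working session

There is one attempt and no reset: what is moved stays moved. The work goes in short steps, Python scripts to look and compute and a tool call to move; the robot and the scene stay as the last step left them, time stands still between calls to the robot, and variables do not carry over. Pictures are saved under pics/ and viewed, at most 14 in all, crops included, and the job is handed in when it is done.

Besides the shell and the picture viewer there is one more tool, called after "Call:" as name(argument=value, ...), one argument or row to a line, values as JSON. step_arm: Moves the arm, as the interface text tells. Shifts and turns lie within -1 to 1; 1 stands for 30 mm of shift or 0.08 rad of turn. Its arguments: {"type":"object","properties":{"turn":{"type":"array"},"slide":{"type":"array"},"grip":{"type":"array"},"force":{"type":"number"}},"required":["turn","slide","grip"]}

```bash
mkdir -p pics
python3 - <<'E'
from plant import bot
import cv2,numpy as np,pickle
d={}
for n in("top","side"):
    c=bot.camera(n);d[n]=c;cv2.imwrite(f"pics/{n}0.png",c["frame"][:,:,::-1])
    print(n,c["mtx"].tolist(),c["distortion"],(-c["R"].T@c["t"]).round(), c["R"].round(2).tolist())
pickle.dump(d,open("d0.pkl","wb"))
o=bot.observe();print(o["tcp_rot"],o["ee_pos"],o["width"],bot.grip_depth,o["time"])
E
```

```text
top [[452.79767263869826, 0.0, 280.70591644812225], [0.0, 452.79767263869826, 206.7242173091506], [0.0, 0.0, 1.0]] [-0.15419488  0.          0.          0.          0.        ] [ 456.    2. 1037.] [[-0.02, -1.0, -0.02], [-1.0, 0.02, -0.09], [0.09, 0.02, -1.0]]
side [[451.92474438529996, 0.0, 278.055621063687], [0.0, 451.92474438529996, 207.98232732726888], [0.0, 0.0, 1.0]] [-0.04399977  0.          0.          0.          0.        ] [420. 829. 576.] [[-0.99, -0.16, -0.0], [-0.08, 0.54, -0.84], [0.14, -0.83, -0.54]]
[-8.96439137e-05  1.87265130e-01  9.82309091e-01 -7.83082828e-04] [248.17357818 627.17797595 221.80560475] 0.9969272834505637 -18.700000000000003 0.1
```

View pics/top0.png

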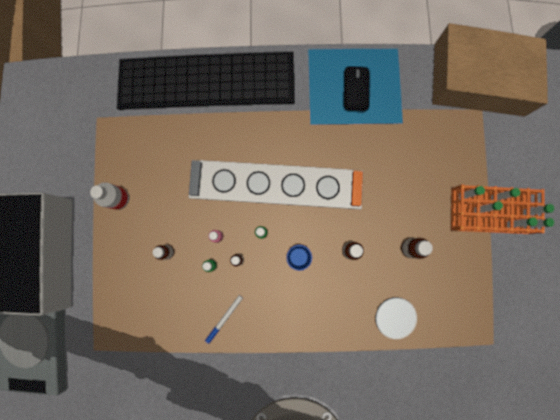

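View pics/side0.png

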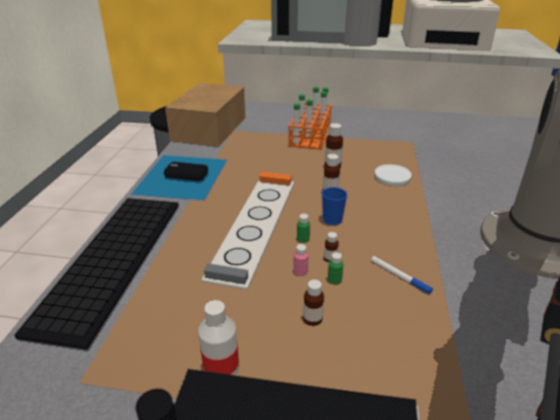

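Top view: amber bottles stand near (160,252), (237,260), (355,250) and (420,248). The orange stop is at (357,188), the grey stop at (195,178), and the marks at (224,181), (258,183), (293,185) and (328,187). Things that could be mistaken for bottle_s: green (261,232), green (209,266), pink (215,237) and the red/white bottle (110,195). I choose amber (237,260), which is (331,248) in the side view.

```bash
cat > h.py <<'E'
import cv2,numpy as np
def ray(c,px):
    u=cv2.undistortPoints(np.float64(px).reshape(-1,1,2),c["mtx"],c["distortion"]).reshape(-1,2)
    d=np.c_[u,np.ones(len(u))]@c["R"]; return -c["R"].T@c["t"],d
def plane(c,px,z):
    o,d=ray(c,px); return o+d*((z-o[2])/d[:,2])[:,None]
def project(c,X):
    return cv2.projectPoints(np.float64(X).reshape(-1,1,3),cv2.Rodrigues(c["R"])[0],c["t"],c["mtx"],c["distortion"])[0].reshape(-1,2)
def tri(c1,p1,c2,p2):
    o1,d1=ray(c1,p1);o2,d2=ray(c2,p2);s=np.linalg.lstsq(np.c_[d1[0],-d2[0]],o2-o1,rcond=None)[0]
    a,b=o1+s[0]*d1[0],o2+s[1]*d2[0];return (a+b)/2,np.linalg.norm(a-b)
def cap(c,px,r=12):
    "centroid of bright unsaturated blob nearest px"
    hsv=cv2.cvtColor(c["frame"],cv2.COLOR_RGB2HSV)
    m=((hsv[...,1]<70)&(hsv[...,2]>120)).astype(np.uint8)
    k=np.zeros_like(m);cv2.circle(k,tuple(int(v) for v in px),r,1,-1)
    n,l,s,ce=cv2.connectedComponentsWithStats(m&k)
    i=1+np.argmax(s[1:,4]);return ce[i],s[i].tolist()
E
python3 - <<'E'
import pickle;from h import *
d=pickle.load(open("d0.pkl","rb"));t,s=d["top"],d["side"]
for n,h,p,q in(("m",80,(159,253),(314,287)),("s",60,(236,260),(332,239)),("l",100,(356,251),(333,159)),("xl",120,(425,248),(335,130)),("green",60,(209,266),(336,259))):
    a,st=cap(t,p,9); b,su=cap(s,q,9)
    X=plane(t,a,h)[0];print(n,a.round(1),st,X.round(1),"side",b.round(1),su,plane(s,b,h-h*.1)[0].round(1),"depth",plane.__name__ and t["z_map"][int(a[1]),int(a[0])], (t["R"]@X+t["t"])[2].round(1), "tri",tri(t,a,s,b)[0].round(1),tri(t,a,s,b)[1].round(1))
# marks: ring outer contours
g=cv2.cvtColor(t["frame"],cv2.COLOR_RGB2GRAY)
for p in((224,181),(258,183),(293,185),(328,187)):
    k=np.zeros_like(g);cv2.circle(k,p,17,255,-1)
    m=((g<110)&(k>0)).astype(np.uint8)
    c=max(cv2.findContours(m,cv2.RETR_EXTERNAL,cv2.CHAIN_APPROX_NONE)[0],key=cv2.contourArea)
    e=cv2.fitEllipse(c);print("mark",np.round(e[0],2),np.round(e[1],1),plane(t,e[0],8)[0].round(1))
hs=cv2.cvtColor(t["frame"],cv2.COLOR_RGB2HSV)
b=((hs[...,0]>105)&(hs[...,0]<130)&(hs[...,1]>150)).astype(np.uint8);b[:200]=0;b[285:]=0
M=cv2.moments(b,True);c=(M["m10"]/M["m00"],M["m01"]/M["m00"]);print("beaker",c,plane(t,c,50))
cr=np.hstack([cv2.resize(t["frame"][220:290,140:280],(560,280),interpolation=2),]);c2=cv2.resize(s["frame"][100:330,270:410],(365,600))
o=np.zeros((600,800,3),np.uint8);o[:220,:440]=cv2.resize(cr,(440,220));o[:,435:]=c2
cr=cv2.resize(t["frame"][220:290,280:440],(435,190));o[300:490,:435]=cr
cv2.imwrite("pics/crop1.png",o[:,:,::-1])
E
```

```text
m [157. 252.] [152, 247, 11, 11, 94] [451.9 286.7  80. ] side [314.3 286.3] [307, 279, 15, 16, 179] [450.8 282.6  72. ] depth 957.98895 957.5 tri [451.2 287.6  76.6] 1.3
s [234.5 260.2] [230, 256, 10, 9, 69] [432.3 121.8  60. ] side [331.8 235.8] [327, 232, 10, 9, 77] [431.7 115.9  54. ] depth 974.43646 972.5 tri [431.9 122.   58.4] 0.7
l [356.3 250.5] [350, 244, 14, 13, 139] [ 448.6 -135.   100. ] side [333.4 157.1] [325, 151, 17, 14, 175] [ 446.4 -153.2   90. ] depth 928.13293 929.4 tri [ 447.3 -135.2   98.9] 2.7
xl [425.1 247.8] [418, 241, 15, 15, 181] [ 450.8 -273.9  120. ] side [336.6 128. ] [330, 121, 15, 14, 158] [ 446.8 -288.8  108. ] depth 908.7044 907.1 tri [ 448.6 -276.   113.3] 4.3
green [206.1 265.9] [202, 262, 10, 9, 72] [420.5 183.8  60. ] side [335.2 256.1] [328, 251, 14, 12, 115] [421.8 177.4  54. ] depth 971.91486 972.6 tri [421.1 184.   59.3] 1.3
mark [223.63 180.43] [21.8 22.8] [614.2 151.8   8. ]
mark [257.99 182.59] [22.1 22.6] [607.5  72.5   8. ]
mark [292.82 184.79] [22.3 22.6] [600.8  -7.4   8. ]
mark [327.4  186.97] [22.3 22.6] [594.2 -86.5   8. ]
beaker (278.10869565217394, 256.0807453416149) [[439.46489032  27.91715154  50.        ]]
```

View pics/crop1.png

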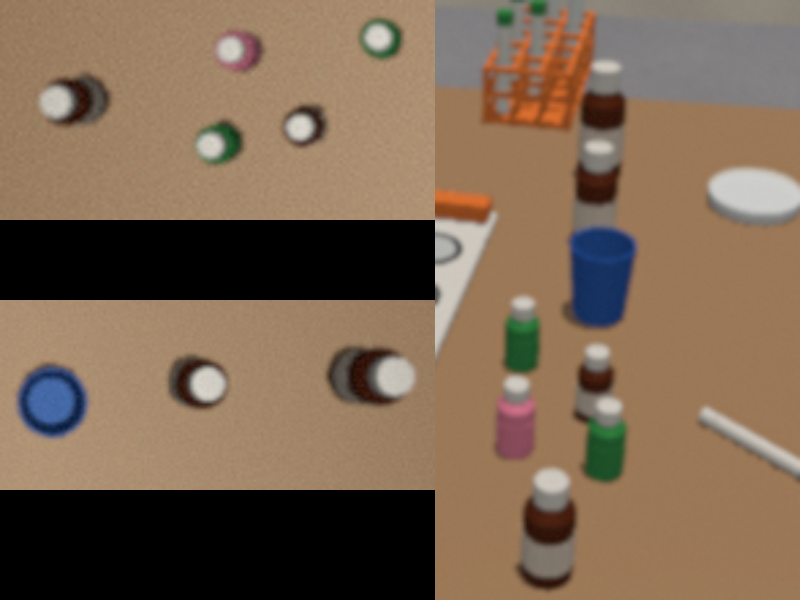

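The crop confirms the choice: all four amber bottles have brown shoulders and white caps, and the greens and pink are distinct. The measured cap depths match the given heights. Next I check the clearance on the left along the route.

```bash
cat >> h.py <<'E'
def rows(target,n,yaw=None):
    "tool-axis units per row from the present pose to target in n rows"
    from plant import bot;from scipy.spatial.transform import Rotation as Ro
    o=bot.observe();q=np.roll(o["tcp_rot"],-1);R=Ro.from_quat(q)
    d=R.inv().apply(np.array(target)-o["ee_pos"]);ya=R.as_matrix()[:,1]
    print("pos",o["ee_pos"].round(1),"axY deg",np.degrees(np.arctan2(ya[1],ya[0])).round(1),"tilt",R.as_matrix()[:,2].round(3),"t",round(o["time"],1),"w",round(o["width"],2),"F",np.round(o["wrist_force"],1),"total units",(d/30).round(2),"per row",(d/30/n).round(3))
E
python3 - <<'E'
import pickle;from h import *
d=pickle.load(open("d0.pkl","rb"));t=d["top"]
for p in((35,250),(35,210),(35,290),(60,230),(20,340),(60,340),(110,195)):
    o,r=ray(t,p);X=o+r[0]*t["z_map"][p[1],p[0]];print(p,X.round())
z=t["z_map"][:,:80];v,u=np.nonzero(z);o,r=ray(t,np.c_[u,v]);X=o+r*z[v,u][:,None];print(X[:,2].max(),X[X[:,2].argmax()])
rows([451.5,287,200],15)
E
```

```text
(35, 250) [457. 531. 150.]
(35, 210) [541. 535. 147.]
(35, 290) [374. 532. 149.]
(60, 230) [502. 520.  64.]
(20, 340) [249. 626.  61.]
(60, 340) [247. 540.  28.]
(110, 195) [575. 388.  95.]
154.32212121609382 [368.41404538 605.64869768 154.32212122]
pos [248.2 627.2 221.8] axY deg 68.4 tilt [-0.    -0.002 -1.   ] t 0.1 w 1.0 F [-0.5  0.7  0.3] total units [-10.47  -8.05   0.74] per row [-0.698 -0.537  0.049]
```

Call:
step_arm(
  turn=[
    [0,0,0],
  ],
  slide=[
    [0,0,-0.5],
  ],
  grip=[-1],
  force=15,
)

```text
time: 0.18
ee_pos: [247.6, 625.6, 234.1]
tcp_rot: [-0.0, 0.187, 0.982, -0.003]
wrist_force: [-0.7, -0.1, -0.8]
width: 1.001
gripper_force: 0.0
```

Call:
step_arm(
  turn=[
    [0,0,0.56],
    [0,0,0.56],
    [0,0,0.56],
    [0,0,0.56],
    [0,0,0.56],
  ],
  slide=[
    [-0.9,-0.33,0],
    [-0.9,-0.33,0],
    [-0.9,-0.33,0],
    [-0.9,-0.33,0],
    [-0.9,-0.33,0],
  ],
  grip=[-1,-1,-1,-1,-1],
)

```text
time: 0.6
ee_pos: [347.3, 521.6, 237.2]
tcp_rot: [-0.0, 0.297, 0.955, -0.0]
wrist_force: [-0.0, 0.6, -0.4]
width: 1.001
gripper_force: 0.0
```

Call:
step_arm(
  turn=[
    [0,0,0.56],
    [0,0,0.56],
    [0,0,0.56],
    [0,0,0.56],
    [0,0,0.56],
  ],
  slide=[
    [-0.9,-0.33,0],
    [-0.9,-0.33,0],
    [-0.9,-0.33,0],
    [-0.9,-0.33,0],
    [-0.9,-0.33,0],
  ],
  grip=[-1,-1,-1,-1,-1],
)

```text
time: 1.02
ee_pos: [419.4, 397.5, 237.3]
tcp_rot: [-0.0, 0.402, 0.916, -0.0]
wrist_force: [0.4, -0.7, 0.1]
width: 1.001
gripper_force: 0.0
```

Call:
step_arm(
  turn=[
    [0,0,0.56],
    [0,0,0.56],
    [0,0,0.56],
    [0,0,0.56],
    [0,0,0],
  ],
  slide=[
    [-0.9,-0.33,0],
    [-0.9,-0.33,0],
    [-0.9,-0.33,0],
    [-0.9,-0.33,0],
    [0,0,0],
  ],
  grip=[-1,-1,-1,-1,-1],
)

```text
time: 1.43
ee_pos: [457.8, 283.5, 237.5]
tcp_rot: [0.001, 0.486, 0.874, -0.001]
wrist_force: [0.4, -0.2, 0.7]
width: 1.001
gripper_force: 0.0
```

```bash
python3 -c "
from h import *
rows([451.5,286.5,100],5)"
```

```text
pos [457.8 283.5 237.5] axY deg 31.9 tilt [ 0.    -0.003 -1.   ] t 1.4 w 1.0 F [ 0.4 -0.2  0.7] total units [ 0.21 -0.12  4.58] per row [ 0.041 -0.024  0.917]
```

Call:
step_arm(
  turn=[
    [0,0,0],
    [0,0,0],
    [0,0,0],
    [0,0,0],
    [0,0,0],
  ],
  slide=[
    [0.21,-0.12,0.9],
    [0,0,0.9],
    [0,0,0.9],
    [0,0,0.9],
    [0,0,0.9],
  ],
  grip=[-1,-1,-1,-1,-1],
)

```text
time: 1.85
ee_pos: [449.0, 294.0, 101.4]
tcp_rot: [-0.0, 0.481, 0.877, 0.0]
wrist_force: [0.2, 1.8, -0.6]
width: 0.998
gripper_force: 0.0
```

Call:
step_arm(
  turn=[
    [0,0,0],
    [0,0,0],
    [0,0,0],
    [0,0,0],
    [0,0,0],
  ],
  slide=[
    [0,0,0.9],
    [0,0,0.8],
    [0,0,0.7],
    [0,0,0.35],
    [0,0,0],
  ],
  grip=[-1,-1,-1,-1,-1],
)

```text
time: 2.27
ee_pos: [447.8, 292.9, 17.9]
tcp_rot: [-0.001, 0.481, 0.877, -0.002]
wrist_force: [-0.5, -0.4, 0.4]
width: 0.998
gripper_force: 0.0
```

Call:
step_arm(
  turn=[
    [0,0,0],
    [0,0,0],
    [0,0,0],
    [0,0,0],
    [0,0,0],
  ],
  slide=[
    [0,0,0],
    [0,0,0],
    [0,0,0],
    [0,0,0],
    [0,0,0],
  ],
  grip=[-0.3,-0.1,0.1,0.2,0.3],
  force=15,
)

```text
time: 2.68
ee_pos: [449.9, 294.1, 21.1]
tcp_rot: [0.0, 0.481, 0.877, 0.001]
wrist_force: [0.9, 0.6, -0.2]
width: 0.658
gripper_force: 0.0
```

Call:
step_arm(
  turn=[
    [0,0,0],
    [0,0,0],
    [0,0,0],
    [0,0,0],
    [0,0,0],
  ],
  slide=[
    [0,0,0],
    [0,0,0],
    [0,0,0],
    [0,0,0],
    [0,0,0],
  ],
  grip=[0.4,0.5,0.6,0.8,1],
)

```text
time: 3.1
ee_pos: [449.3, 293.6, 20.2]
tcp_rot: [-0.0, 0.481, 0.877, -0.0]
wrist_force: [-1.4, 0.4, 1.5]
width: 0.38
gripper_force: 15.0
```

```bash
python3 -c "
from h import *
rows([607.5,72.5,120],9)"
```

```text
pos [449.3 293.6  20.2] axY deg 32.5 tilt [-0. -0. -1.] t 3.1 w 0.38 F [-1.4  0.4  1.5] total units [-9.05  0.49 -3.33] per row [-1.005  0.055 -0.37 ]
```

The grasp is about 7 mm off along the pads because the arm was still settling when I measured. I'll re-grip centred.

Call:
step_arm(
  turn=[
    [0,0,0],
    [0,0,0],
    [0,0,0],
    [0,0,0],
    [0,0,0],
  ],
  slide=[
    [0,0,0],
    [0,0,0],
    [0,0,0],
    [-0.12,0,0],
    [-0.12,0,0],
  ],
  grip=[-0.1,-0.3,-0.3,-0.3,-0.3],
)

```text
time: 3.52
ee_pos: [453.4, 287.5, 20.1]
tcp_rot: [-0.0, 0.481, 0.877, -0.0]
wrist_force: [-0.3, -0.3, -1.1]
width: 0.646
gripper_force: 0.0
```

Call:
step_arm(
  turn=[
    [0,0,0],
    [0,0,0],
    [0,0,0],
    [0,0,0],
    [0,0,0],
  ],
  slide=[
    [0,0,0],
    [0,0,0],
    [0,0,0],
    [0,0,0],
    [0,0,0],
  ],
  grip=[0,0.1,0.3,0.5,1],
)

```text
time: 3.93
ee_pos: [453.2, 287.7, 20.2]
tcp_rot: [-0.0, 0.481, 0.877, 0.0]
wrist_force: [-0.7, -0.2, 0.3]
width: 0.382
gripper_force: 15.0
```

Call:
step_arm(
  turn=[
    [0,0,0],
    [0,0,0],
    [0,0,0],
    [0,0,0],
    [0,0,0],
  ],
  slide=[
    [0,0,0],
    [0,0,0],
    [0,0,0],
    [0,0,0],
    [0,0,0],
  ],
  grip=[1,1,1,1,1],
)

```text
time: 4.35
ee_pos: [453.3, 287.7, 20.1]
tcp_rot: [-0.0, 0.481, 0.877, 0.0]
wrist_force: [-0.2, -0.4, 0.5]
width: 0.385
gripper_force: 15.0
```

```bash
python3 -c "
from h import *
rows([607.5,72.5,120],9)"
```

```text
pos [453.3 287.7  20.1] axY deg 32.5 tilt [-0.  0. -1.] t 4.3 w 0.39 F [-0.2 -0.4  0.5] total units [-8.81  0.49 -3.33] per row [-0.979  0.054 -0.37 ]
```

Call:
step_arm(
  turn=[
    [0,0,0],
    [0,0,0],
    [0,0,0],
    [0,0,0],
    [0,0,0],
  ],
  slide=[
    [0,0,-0.4],
    [0,0,-0.9],
    [0,0,-0.9],
    [-0.3,0,-0.8],
    [-0.8,0,-0.3],
  ],
  grip=[1,1,1,1,1],
)

```text
time: 4.77
ee_pos: [471.1, 263.6, 123.1]
tcp_rot: [0.0, 0.479, 0.878, 0.003]
wrist_force: [-0.1, 0.5, -1.2]
width: 0.384
gripper_force: 15.0
```

Call:
step_arm(
  turn=[
    [0,0,0],
    [0,0,0],
    [0,0,0],
    [0,0,0],
    [0,0,0],
  ],
  slide=[
    [-0.9,0.1,0],
    [-0.9,0.1,0],
    [-0.9,0.1,0],
    [-0.9,0.1,0],
    [-0.9,0.12,0],
  ],
  grip=[1,1,1,1,1],
)

```text
time: 5.18
ee_pos: [557.2, 153.1, 120.1]
tcp_rot: [0.0, 0.481, 0.877, 0.0]
wrist_force: [0.4, 1.2, -0.6]
width: 0.385
gripper_force: 15.0
```

Call:
step_arm(
  turn=[
    [0,0,0],
    [0,0,0],
    [0,0,0],
    [0,0,0],
    [0,0,0],
  ],
  slide=[
    [-0.9,0,0],
    [-0.9,0,0.4],
    [-0.8,0,0.5],
    [-0.4,0,0.5],
    [-0.2,0,0.2],
  ],
  grip=[1,1,1,1,1],
)

```text
time: 5.6
ee_pos: [608.1, 70.3, 70.2]
tcp_rot: [-0.0, 0.483, 0.876, -0.001]
wrist_force: [-0.3, -0.3, -0.8]
width: 0.385
gripper_force: 15.0
```

Call:
step_arm(
  turn=[
    [0,0,0],
    [0,0,0],
    [0,0,0],
    [0,0,0],
  ],
  slide=[
    [0,0,0],
    [0,0,0],
    [0,0,0],
    [0,0,0],
  ],
  grip=[1,1,1,1],
)

```text
time: 5.93
ee_pos: [608.2, 75.0, 72.2]
tcp_rot: [0.0, 0.48, 0.877, 0.001]
wrist_force: [0.1, 0.4, -0.3]
width: 0.382
gripper_force: 15.0
```

```bash
python3 -c "
from h import *
rows([608.5,73.2,30],4)"
```

```text
pos [608.2  75.   72.2] axY deg 32.6 tilt [ 0.001  0.001 -1.   ] t 5.9 w 0.38 F [ 0.1  0.4 -0.3] total units [-0.05 -0.03  1.41] per row [-0.014 -0.007  0.351]
```

Call:
step_arm(
  turn=[
    [0,0,0],
    [0,0,0],
    [0,0,0],
    [0,0,0],
    [0,0,0],
  ],
  slide=[
    [-0.05,-0.03,0.5],
    [0,0,0.5],
    [0,0,0.3],
    [0,0,0.1],
    [0,0,0],
  ],
  grip=[1,1,1,1,1],
)

```text
time: 6.35
ee_pos: [607.8, 72.1, 29.0]
tcp_rot: [-0.0, 0.481, 0.877, -0.0]
wrist_force: [1.0, 0.1, -1.0]
width: 0.379
gripper_force: 15.0
```

Call:
step_arm(
  turn=[
    [0,0,0],
    [0,0,0],
    [0,0,0],
    [0,0,0],
    [0,0,0],
  ],
  slide=[
    [0,0,0.03],
    [0,0,0.03],
    [0,0,0],
    [0,0,0],
    [0,0,0],
  ],
  grip=[1,1,1,1,1],
)

```text
time: 6.77
ee_pos: [608.9, 71.7, 28.1]
tcp_rot: [0.001, 0.481, 0.877, 0.001]
wrist_force: [-0.0, 0.9, 5.2]
width: 0.382
gripper_force: 15.0
```

Call:
step_arm(
  turn=[
    [0,0,0],
    [0,0,0],
    [0,0,0],
    [0,0,0],
    [0,0,0],
  ],
  slide=[
    [0,0,0],
    [0,0,0],
    [0,0,0],
    [0,0,0],
    [0,0,0],
  ],
  grip=[0.1,-0.1,-0.3,-0.5,-0.7],
)

```text
time: 7.18
ee_pos: [608.1, 71.4, 27.2]
tcp_rot: [-0.0, 0.481, 0.877, -0.0]
wrist_force: [-0.8, 0.1, 0.4]
width: 0.711
gripper_force: 0.0
```

Call:
step_arm(
  turn=[
    [0,0,0],
    [0,0,0],
    [0,0,0],
    [0,0,0],
    [0,0,0.8],
  ],
  slide=[
    [0,0,-0.5],
    [0,0,-0.9],
    [0,0,-0.9],
    [0,0,-0.9],
    [0,0,-0.3],
  ],
  grip=[-1,-1,-1,-1,-1],
)

```text
time: 7.6
ee_pos: [610.2, 71.4, 136.3]
tcp_rot: [0.002, 0.509, 0.861, 0.002]
wrist_force: [0.6, 0.0, 0.3]
width: 1.001
gripper_force: 0.0
```

Call:
step_arm(
  turn=[
    [0,0,0.8],
    [0,0,0.8],
    [0,0,0.8],
    [0,0,0.8],
    [0,0,0.8],
  ],
  slide=[
    [0,0,0],
    [0,0,0],
    [0,0,0],
    [0,0,0],
    [0,0,0],
  ],
  grip=[-1,-1,-1,-1,-1],
)

```text
time: 8.02
ee_pos: [608.1, 71.5, 132.3]
tcp_rot: [-0.0, 0.641, 0.768, -0.0]
wrist_force: [0.2, -0.6, 1.2]
width: 1.003
gripper_force: 0.0
```

Call:
step_arm(
  turn=[
    [0,0,0.8],
    [0,0,0.8],
    [0,0,0],
    [0,0,0],
    [0,0,0],
  ],
  slide=[
    [0,0,0],
    [0,0,0],
    [0,0,0],
    [0,0,0],
    [0,0,0],
  ],
  grip=[-1,-1,-1,-1,-1],
)

```text
time: 8.43
ee_pos: [608.1, 71.5, 132.3]
tcp_rot: [-0.0, 0.687, 0.727, -0.0]
wrist_force: [-0.0, 0.3, 0.4]
width: 0.996
gripper_force: 0.0
```

```bash
python3 -c "
from h import *
rows([433.2,122.4,100],7)"
```

```text
pos [608.1  71.5 132.3] axY deg 3.2 tilt [-0. -0. -1.] t 8.4 w 1.0 F [-0.   0.3  0.4] total units [ 2.02 -5.72  1.08] per row [ 0.289 -0.818  0.154]
```

Call:
step_arm(
  turn=[
    [0,0,0],
    [0,0,0],
    [0,0,0],
    [0,0,0],
    [0,0,0],
  ],
  slide=[
    [0.3,-0.8,0],
    [0.3,-0.9,0],
    [0.3,-0.9,0],
    [0.3,-0.9,0.2],
    [0.3,-0.9,0.2],
  ],
  grip=[-1,-1,-1,-1,-1],
)

```text
time: 8.85
ee_pos: [473.0, 109.4, 120.5]
tcp_rot: [0.0, 0.687, 0.727, 0.001]
wrist_force: [0.4, -0.2, 0.3]
width: 1.005
gripper_force: 0.0
```

Call:
step_arm(
  turn=[
    [0,0,0],
    [0,0,0],
    [0,0,0],
    [0,0,0],
    [0,0,0],
  ],
  slide=[
    [0.3,-0.8,0.3],
    [0.22,-0.52,0.3],
    [0,0,0],
    [0,0,0],
    [0,0,0],
  ],
  grip=[-1,-1,-1,-1,-1],
)

```text
time: 9.27
ee_pos: [435.1, 122.6, 103.0]
tcp_rot: [0.001, 0.687, 0.726, 0.001]
wrist_force: [0.3, -0.4, 0.8]
width: 1.003
gripper_force: 0.0
```

```bash
python3 -c "
from h import *
rows([433.2,122.4,8],4)
from plant import bot
import pickle
t=bot.camera('top');cv2.imwrite('pics/t1.png',t['frame'][:,:,::-1]);pickle.dump(t,open('t1.pkl','wb'))
p=project(t,[607.5,72.5,88])[0];a,s=cap(t,p,9);print(p,a,s,plane(t,a,88))
"
```

```text
pos [435.1 122.6 103. ] axY deg 3.2 tilt [ 0.002  0.    -1.   ] t 9.3 w 1.0 F [ 0.3 -0.4  0.8] total units [-0.   -0.07  3.17] per row [-0.001 -0.017  0.792]
[255.32253013 177.15337397] [254.5        175.03205128] [246, 168, 16, 15, 156] [[612.09439189  74.20069367  88.        ]]
```

View pics/t1.png

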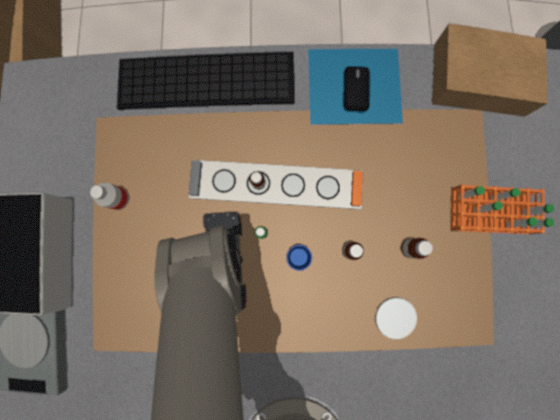

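The top view shows the first bottle upright on mark (258,183), with its cap near (257,178). The arm hovers over bottle_s. I'll descend.

Call:
step_arm(
  turn=[
    [0,0,0],
    [0,0,0],
    [0,0,0],
    [0,0,0],
    [0,0,0],
  ],
  slide=[
    [0,-0.05,0.8],
    [0,0,0.9],
    [0,0,0.8],
    [0,0,0.5],
    [0,0,0.17],
  ],
  grip=[-1,-1,-1,-1,-1],
)

```text
time: 9.73
ee_pos: [432.4, 121.7, 5.5]
tcp_rot: [-0.0, 0.688, 0.726, -0.001]
wrist_force: [0.6, -1.2, -0.0]
width: 1.0
gripper_force: 0.0
```

Call:
step_arm(
  turn=[
    [0,0,0],
    [0,0,0],
    [0,0,0],
    [0,0,0],
    [0,0,0],
  ],
  slide=[
    [0,0,0],
    [0,0,0],
    [0,0,0],
    [0,0,0],
    [0,0,0],
  ],
  grip=[-0.3,-0.1,0.1,0.3,0.4],
)

```text
time: 10.15
ee_pos: [432.8, 122.9, 8.1]
tcp_rot: [0.0, 0.687, 0.726, 0.001]
wrist_force: [-0.2, -0.1, -0.9]
width: 0.661
gripper_force: 0.0
```

Call:
step_arm(
  turn=[
    [0,0,0],
    [0,0,0],
    [0,0,0],
    [0,0,0],
    [0,0,0],
  ],
  slide=[
    [0,0,0],
    [0,0,0],
    [0,0,0],
    [0,0,0],
    [0,0,0],
  ],
  grip=[0.5,0.7,1,1,1],
)

```text
time: 10.57
ee_pos: [432.1, 122.6, 7.3]
tcp_rot: [-0.0, 0.687, 0.726, 0.0]
wrist_force: [-0.7, -0.3, 2.0]
width: 0.309
gripper_force: 15.0
```

Call:
step_arm(
  turn=[
    [0,0,0],
    [0,0,0],
  ],
  slide=[
    [0,0,0],
    [0,0,0],
  ],
  grip=[1,1],
)

```text
time: 10.73
ee_pos: [432.1, 122.6, 7.3]
tcp_rot: [-0.0, 0.687, 0.726, 0.0]
wrist_force: [0.3, -0.1, 1.8]
width: 0.316
gripper_force: 15.0
```

```bash
python3 -c "
from h import *
import pickle
rows([615.2,152,120],7)
t=pickle.load(open('t1.pkl','rb'));cv2.imwrite('pics/t1c.png',cv2.resize(t['frame'][155:205,185:285],(800,400),interpolation=cv2.INTER_CUBIC)[:,:,::-1])"
```

```text
pos [432.1 122.6   7.3] axY deg 3.1 tilt [-0.  0. -1.] t 10.7 w 0.32 F [ 0.3 -0.1  1.8] total units [ 0.65  6.15 -3.76] per row [ 0.092  0.878 -0.537]
```

View pics/t1c.png

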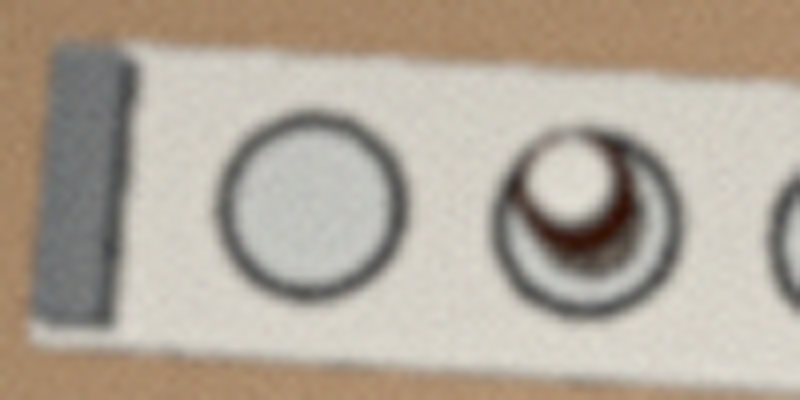

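The first bottle's cap is at about (256.3,177.1) against a predicted (255.3,177.2), so it is within 2 mm of centre. I'll carry bottle_s over the strip.

Call:
step_arm(
  turn=[
    [0,0,0],
    [0,0,0],
    [0,0,0],
    [0,0,0],
    [0,0,0],
  ],
  slide=[
    [0,0,-0.4],
    [0,0,-0.9],
    [0,0,-0.9],
    [0,0,-0.9],
    [0.1,0.3,-0.4],
  ],
  grip=[1,1,1,1,1],
)

```text
time: 11.15
ee_pos: [440.5, 125.5, 114.5]
tcp_rot: [-0.0, 0.688, 0.726, 0.001]
wrist_force: [0.5, 1.3, -0.9]
width: 0.314
gripper_force: 15.0
```

Call:
step_arm(
  turn=[
    [0,0,0],
    [0,0,0],
    [0,0,0],
    [0,0,0],
    [0,0,0],
  ],
  slide=[
    [0.1,0.9,0],
    [0.1,0.9,0],
    [0.1,0.9,0],
    [0.1,0.9,0],
    [0.1,0.9,0],
  ],
  grip=[1,1,1,1,1],
)

```text
time: 11.57
ee_pos: [575.8, 148.5, 111.9]
tcp_rot: [-0.0, 0.687, 0.726, -0.0]
wrist_force: [-0.0, 0.6, -0.7]
width: 0.312
gripper_force: 15.0
```

Call:
step_arm(
  turn=[
    [0,0,0],
    [0,0,0],
    [0,0,0],
    [0,0,0],
    [0,0,0],
  ],
  slide=[
    [0.05,0.8,0.5],
    [0,0.4,0.8],
    [0,0.12,0.8],
    [0,0,0],
    [0,0,0],
  ],
  grip=[1,1,1,1,1],
)

```text
time: 11.98
ee_pos: [612.9, 151.4, 47.9]
tcp_rot: [-0.001, 0.688, 0.726, -0.002]
wrist_force: [0.6, -0.4, -0.2]
width: 0.313
gripper_force: 15.0
```

Call:
step_arm(
  turn=[
    [0,0,0],
    [0,0,0],
  ],
  slide=[
    [0,0,0],
    [0,0,0],
  ],
  grip=[1,1],
)

```text
time: 12.15
ee_pos: [614.8, 152.2, 50.8]
tcp_rot: [0.0, 0.687, 0.726, 0.001]
wrist_force: [-0.2, -0.5, -0.3]
width: 0.312
gripper_force: 15.0
```

```bash
python3 -c "
from h import *
rows([614.4,152,15.5],4)"
```

```text
pos [614.8 152.2  50.8] axY deg 3.1 tilt [ 0.002  0.001 -1.   ] t 12.2 w 0.31 F [-0.2 -0.5 -0.3] total units [-0.01 -0.01  1.18] per row [-0.002 -0.004  0.294]
```

Call:
step_arm(
  turn=[
    [0,0,0],
    [0,0,0],
    [0,0,0],
    [0,0,0],
    [0,0,0],
  ],
  slide=[
    [0,0,0.5],
    [0,0,0.4],
    [0,0,0.2],
    [0,0,0.03],
    [0,0,0],
  ],
  grip=[1,1,1,1,1],
)

```text
time: 12.57
ee_pos: [614.1, 152.1, 15.4]
tcp_rot: [-0.0, 0.687, 0.726, -0.0]
wrist_force: [0.1, 0.2, -0.2]
width: 0.313
gripper_force: 15.0
```

Call:
step_arm(
  turn=[
    [0,0,0],
    [0,0,0],
    [0,0,0],
    [0,0,0],
    [0,0,0],
  ],
  slide=[
    [0,0,0.03],
    [0,0,0.03],
    [0,0,0],
    [0,0,0],
    [0,0,0],
  ],
  grip=[1,1,1,1,1],
)

```text
time: 12.98
ee_pos: [614.6, 152.1, 15.1]
tcp_rot: [-0.0, 0.688, 0.726, 0.0]
wrist_force: [-3.8, -0.8, 9.4]
width: 0.314
gripper_force: 15.0
```

Call:
step_arm(
  turn=[
    [0,0,0],
    [0,0,0],
    [0,0,0],
    [0,0,0],
    [0,0,0],
  ],
  slide=[
    [0,0,0],
    [0,0,0],
    [0,0,0],
    [0,0,0],
    [0,0,0],
  ],
  grip=[0.2,0,-0.2,-0.4,-0.7],
)

```text
time: 13.4
ee_pos: [614.3, 152.0, 13.4]
tcp_rot: [0.0, 0.687, 0.726, -0.0]
wrist_force: [1.0, 0.2, -0.2]
width: 0.654
gripper_force: 0.0
```

Call:
step_arm(
  turn=[
    [0,0,0],
    [0,0,0],
    [0,0,0],
    [0,0,0],
    [0,0,0],
  ],
  slide=[
    [0,0,-0.5],
    [0,0,-0.9],
    [0,0,-0.9],
    [0,0,-0.9],
    [0,0,-0.9],
  ],
  grip=[-1,-1,-1,-1,-1],
)

```text
time: 13.82
ee_pos: [614.1, 151.9, 137.6]
tcp_rot: [-0.0, 0.688, 0.726, -0.0]
wrist_force: [0.8, -0.2, -0.3]
width: 0.992
gripper_force: 0.0
```

Call:
step_arm(
  turn=[
    [0,0,0.3],
    [0,0,0.3],
    [0,0,0.3],
    [0,0,0.3],
    [0,0,0.3],
  ],
  slide=[
    [0,0,-0.5],
    [0,0,0],
    [0,0,0],
    [0,0,0],
    [0,0,0],
  ],
  grip=[-1,-1,-1,-1,-1],
)

```text
time: 14.23
ee_pos: [613.3, 151.9, 149.9]
tcp_rot: [-0.001, 0.73, 0.683, -0.001]
wrist_force: [0.2, -0.3, -0.8]
width: 1.0
gripper_force: 0.0
```

Call:
step_arm(
  turn=[
    [0,0,0],
    [0,0,0],
    [0,0,0],
  ],
  slide=[
    [0,0,0],
    [0,0,0],
    [0,0,0],
  ],
  grip=[-1,-1,-1],
)

```text
time: 14.48
ee_pos: [614.0, 151.9, 150.8]
tcp_rot: [-0.0, 0.73, 0.684, -0.001]
wrist_force: [0.3, 0.1, -0.1]
width: 0.998
gripper_force: 0.0
```

```bash
python3 -c "
from h import *
rows([448.8,-135,140],11)"
```

```text
pos [614.  151.9 150.8] axY deg -3.7 tilt [-0.001 -0.001 -1.   ] t 14.5 w 1.0 F [ 0.3  0.1 -0.1] total units [-9.9  -4.88  0.37] per row [-0.9   -0.443  0.034]
```

Call:
step_arm(
  turn=[
    [0,0,0],
    [0,0,0],
    [0,0,0],
    [0,0,0],
    [0,0,0],
  ],
  slide=[
    [-0.9,-0.44,0],
    [-0.9,-0.44,0],
    [-0.9,-0.44,0],
    [-0.9,-0.44,0],
    [-0.9,-0.44,0],
  ],
  grip=[-1,-1,-1,-1,-1],
)

```text
time: 14.9
ee_pos: [538.8, 20.5, 151.4]
tcp_rot: [-0.0, 0.73, 0.684, -0.0]
wrist_force: [-0.4, -0.4, 0.8]
width: 1.002
gripper_force: 0.0
```

Call:
step_arm(
  turn=[
    [0,0,0],
    [0,0,0],
    [0,0,0],
    [0,0,0],
    [0,0,0],
  ],
  slide=[
    [-0.9,-0.44,0],
    [-0.9,-0.44,0],
    [-0.9,-0.44,0],
    [-0.9,-0.44,0],
    [-0.9,-0.44,0],
  ],
  grip=[-1,-1,-1,-1,-1],
)

```text
time: 15.32
ee_pos: [464.1, -110.0, 151.6]
tcp_rot: [0.0, 0.73, 0.684, 0.0]
wrist_force: [0.5, -1.5, -0.1]
width: 0.995
gripper_force: 0.0
```

Call:
step_arm(
  turn=[
    [0,0,0],
    [0,0,0],
    [0,0,0],
    [0,0,0],
    [0,0,0],
  ],
  slide=[
    [-0.6,-0.3,0],
    [-0.3,-0.15,0],
    [0,0,0],
    [0,0,0],
    [0,0,0],
  ],
  grip=[-1,-1,-1,-1,-1],
)

```text
time: 15.73
ee_pos: [450.8, -133.5, 151.5]
tcp_rot: [0.0, 0.729, 0.684, 0.0]
wrist_force: [0.3, 0.6, -0.5]
width: 1.004
gripper_force: 0.0
```

Call:
step_arm(
  turn=[
    [0,0,0],
    [0,0,0],
    [0,0,0],
  ],
  slide=[
    [0,0,0],
    [0,0,0],
    [0,0,0],
  ],
  grip=[-1,-1,-1],
)

```text
time: 15.98
ee_pos: [450.3, -134.0, 151.5]
tcp_rot: [-0.0, 0.729, 0.684, -0.0]
wrist_force: [0.3, 0.7, 0.1]
width: 1.001
gripper_force: 0.0
```

```bash
python3 -c "
from h import *
rows([448.8,-135,33],5)"
```

```text
pos [ 450.3 -134.   151.5] axY deg -3.6 tilt [-0.  0. -1.] t 16.0 w 1.0 F [0.3 0.7 0.1] total units [-0.04 -0.05  3.95] per row [-0.007 -0.009  0.79 ]
```

Call:
step_arm(
  turn=[
    [0,0,0],
    [0,0,0],
    [0,0,0],
    [0,0,0],
    [0,0,0],
  ],
  slide=[
    [-0.03,-0.04,0.7],
    [0,0,0.9],
    [0,0,0.9],
    [0,0,0.9],
    [0,0,0.5],
  ],
  grip=[-1,-1,-1,-1,-1],
)

```text
time: 16.4
ee_pos: [447.5, -134.9, 32.1]
tcp_rot: [-0.001, 0.729, 0.684, -0.001]
wrist_force: [0.6, -0.4, 0.3]
width: 1.002
gripper_force: 0.0
```

Call:
step_arm(
  turn=[
    [0,0,0],
    [0,0,0],
    [0,0,0],
    [0,0,0],
    [0,0,0],
  ],
  slide=[
    [0,0,0],
    [0,0,0],
    [0,0,0],
    [0,0,0],
    [0,0,0],
  ],
  grip=[-0.3,-0.1,0,0.1,0.2],
)

```text
time: 16.82
ee_pos: [449.5, -135.7, 35.6]
tcp_rot: [0.001, 0.73, 0.684, 0.001]
wrist_force: [-0.1, -0.0, -0.4]
width: 0.661
gripper_force: 0.0
```

Call:
step_arm(
  turn=[
    [0,0,0],
    [0,0,0],
    [0,0,0],
    [0,0,0],
    [0,0,0],
  ],
  slide=[
    [0,0,0],
    [0,0,0],
    [0,0,0],
    [0,0,0],
    [0,0,0],
  ],
  grip=[0.5,0.7,1,1,1],
)

```text
time: 17.23
ee_pos: [448.8, -135.6, 34.9]
tcp_rot: [0.0, 0.73, 0.684, 0.0]
wrist_force: [-1.2, 0.4, 5.4]
width: 0.454
gripper_force: 15.0
```

Call:
step_arm(
  turn=[
    [0,0,0],
    [0,0,0],
  ],
  slide=[
    [0,0,0],
    [0,0,0],
  ],
  grip=[1,1],
)

```text
time: 17.4
ee_pos: [448.8, -135.6, 34.9]
tcp_rot: [0.0, 0.73, 0.684, 0.0]
wrist_force: [-1.2, 0.5, 5.9]
width: 0.452
gripper_force: 15.0
```

```bash
python3 -c "
from h import *
rows([601,-7.3,140],7)"
```

```text
pos [ 448.8 -135.6   34.9] axY deg -3.7 tilt [ 0.001  0.    -1.   ] t 17.4 w 0.45 F [-1.2  0.5  5.9] total units [ 4.6   4.79 -3.5 ] per row [ 0.657  0.684 -0.5  ]
```

Call:
step_arm(
  turn=[
    [0,0,0],
    [0,0,0],
    [0,0,0],
    [0,0,0],
    [0,0,0],
  ],
  slide=[
    [0,0,-0.4],
    [0,0,-0.9],
    [0,0,-0.9],
    [0.2,0.2,-0.9],
    [0.5,0.5,-0.4],
  ],
  grip=[1,1,1,1,1],
)

```text
time: 17.82
ee_pos: [470.1, -118.2, 142.1]
tcp_rot: [0.001, 0.731, 0.682, 0.0]
wrist_force: [0.9, -0.2, -1.9]
width: 0.451
gripper_force: 15.0
```

Call:
step_arm(
  turn=[
    [0,0,0],
    [0,0,0],
    [0,0,0],
    [0,0,0],
    [0,0,0],
  ],
  slide=[
    [0.7,0.7,0],
    [0.7,0.7,0],
    [0.7,0.7,0],
    [0.7,0.7,0],
    [0.6,0.7,0.3],
  ],
  grip=[1,1,1,1,1],
)

```text
time: 18.23
ee_pos: [584.1, -19.4, 131.5]
tcp_rot: [0.0, 0.729, 0.684, 0.001]
wrist_force: [0.4, -0.1, -1.0]
width: 0.449
gripper_force: 15.0
```

Call:
step_arm(
  turn=[
    [0,0,0],
    [0,0,0],
    [0,0,0],
    [0,0,0],
    [0,0,0],
  ],
  slide=[
    [0.4,0.5,0.6],
    [0.1,0.09,0.6],
    [0,0,0.3],
    [0,0,0],
    [0,0,0],
  ],
  grip=[1,1,1,1,1],
)

```text
time: 18.65
ee_pos: [599.8, -8.4, 85.2]
tcp_rot: [-0.0, 0.73, 0.683, -0.001]
wrist_force: [0.8, 0.5, -0.3]
width: 0.451
gripper_force: 15.0
```

Call:
step_arm(
  turn=[
    [0,0,0],
    [0,0,0],
  ],
  slide=[
    [0,0,0],
    [0,0,0],
  ],
  grip=[1,1],
)

```text
time: 18.82
ee_pos: [601.2, -8.1, 86.8]
tcp_rot: [0.0, 0.73, 0.683, 0.001]
wrist_force: [0.2, -0.0, -1.0]
width: 0.452
gripper_force: 15.0
```

```bash
python3 -c "
from h import *
rows([601,-7.3,43.2],4)"
```

```text
pos [601.2  -8.1  86.8] axY deg -3.8 tilt [ 0.002  0.    -1.   ] t 18.8 w 0.45 F [ 0.2 -0.  -1. ] total units [ 0.03 -0.01  1.45] per row [ 0.007 -0.003  0.363]
```

Call:
step_arm(
  turn=[
    [0,0,0],
    [0,0,0],
    [0,0,0],
    [0,0,0],
    [0,0,0],
  ],
  slide=[
    [0.03,0,0.5],
    [0,0,0.5],
    [0,0,0.3],
    [0,0,0.1],
    [0,0,0],
  ],
  grip=[1,1,1,1,1],
)

```text
time: 19.23
ee_pos: [600.7, -6.7, 43.6]
tcp_rot: [-0.0, 0.73, 0.683, -0.0]
wrist_force: [0.3, 0.3, -0.3]
width: 0.451
gripper_force: 15.0
```

Call:
step_arm(
  turn=[
    [0,0,0],
    [0,0,0],
    [0,0,0],
    [0,0,0],
    [0,0,0],
  ],
  slide=[
    [0,0,0.03],
    [0,0,0.03],
    [0,0,0],
    [0,0,0],
    [0,0,0],
  ],
  grip=[1,1,1,1,1],
)

```text
time: 19.65
ee_pos: [601.6, -6.6, 42.9]
tcp_rot: [0.0, 0.73, 0.684, 0.001]
wrist_force: [-1.4, -0.4, 6.0]
width: 0.454
gripper_force: 15.0
```

Call:
step_arm(
  turn=[
    [0,0,0],
    [0,0,0],
    [0,0,0],
    [0,0,0],
    [0,0,0],
  ],
  slide=[
    [0,0,0],
    [0,0,0],
    [0,0,0],
    [0,0,0],
    [0,0,0],
  ],
  grip=[0,-0.1,-0.3,-0.5,-0.7],
)

```text
time: 20.07
ee_pos: [601.0, -6.4, 41.7]
tcp_rot: [-0.0, 0.73, 0.684, -0.0]
wrist_force: [-0.1, -0.0, 0.1]
width: 0.736
gripper_force: 0.0
```

Call:
step_arm(
  turn=[
    [0,0,0],
    [0,0,0],
    [0,0,0],
    [0,0,0],
    [0,0,0],
  ],
  slide=[
    [0,0,-0.5],
    [0,0,-0.9],
    [0,0,-0.9],
    [0,0,-0.9],
    [0,0,-0.9],
  ],
  grip=[-1,-1,-1,-1,-1],
)

```text
time: 20.48
ee_pos: [600.7, -6.5, 165.8]
tcp_rot: [-0.0, 0.73, 0.684, -0.0]
wrist_force: [-0.1, 0.3, -0.2]
width: 0.993
gripper_force: 0.0
```

Call:
step_arm(
  turn=[
    [0,0,0],
    [0,0,0],
    [0,0,0],
    [0,0,0],
    [0,0,0],
  ],
  slide=[
    [-0.9,-0.5,-0.2],
    [-0.9,-0.5,0],
    [-0.9,-0.5,0],
    [-0.9,-0.5,0],
    [-0.9,-0.5,0],
  ],
  grip=[-1,-1,-1,-1,-1],
)

```text
time: 20.9
ee_pos: [516.4, -137.3, 170.9]
tcp_rot: [0.0, 0.73, 0.684, 0.0]
wrist_force: [-0.8, 0.2, 0.0]
width: 1.004
gripper_force: 0.0
```

Call:
step_arm(
  turn=[
    [0,0,0],
    [0,0,0],
    [0,0,0],
    [0,0,0],
    [0,0,0],
  ],
  slide=[
    [-0.9,-0.5,0],
    [-0.9,-0.5,0],
    [-0.5,-0.3,0],
    [0,0,0],
    [0,0,0],
  ],
  grip=[-1,-1,-1,-1,-1],
)

```text
time: 21.32
ee_pos: [473.6, -203.1, 170.9]
tcp_rot: [0.0, 0.731, 0.683, 0.0]
wrist_force: [0.2, 0.6, 1.6]
width: 1.002
gripper_force: 0.0
```

Call:
step_arm(
  turn=[
    [0,0,0],
    [0,0,0],
    [0,0,0],
    [0,0,0],
  ],
  slide=[
    [0,0,0],
    [0,0,0],
    [0,0,0],
    [0,0,0],
  ],
  grip=[-1,-1,-1,-1],
)

```text
time: 21.65
ee_pos: [474.5, -201.6, 170.6]
tcp_rot: [-0.0, 0.729, 0.684, -0.0]
wrist_force: [0.1, 0.7, 0.6]
width: 1.0
gripper_force: 0.0
```

```bash
python3 -c "
from h import *
rows([450.3,-275,50],5)"
```

```text
pos [ 474.5 -201.6  170.6] axY deg -3.6 tilt [-0.  0. -1.] t 21.6 w 1.0 F [0.1 0.7 0.6] total units [-2.49 -0.65  4.02] per row [-0.498 -0.13   0.804]
```

Call:
step_arm(
  turn=[
    [0,0,0],
    [0,0,0],
    [0,0,0],
    [0,0,0],
    [0,0,0],
  ],
  slide=[
    [-0.7,-0.2,0],
    [-0.9,-0.2,0],
    [-0.7,-0.2,0],
    [-0.19,-0.05,0],
    [0,0,0],
  ],
  grip=[-1,-1,-1,-1,-1],
)

```text
time: 22.07
ee_pos: [449.1, -277.1, 170.8]
tcp_rot: [0.0, 0.731, 0.683, -0.0]
wrist_force: [0.8, 0.2, -0.0]
width: 1.001
gripper_force: 0.0
```

Call:
step_arm(
  turn=[
    [0,0,0],
    [0,0,0],
    [0,0,0],
    [0,0,0],
  ],
  slide=[
    [0,0,0],
    [0,0,0],
    [0,0,0],
    [0,0,0],
  ],
  grip=[-1,-1,-1,-1],
)

```text
time: 22.4
ee_pos: [450.2, -274.6, 170.6]
tcp_rot: [-0.0, 0.729, 0.684, 0.0]
wrist_force: [0.3, 0.1, 0.0]
width: 1.001
gripper_force: 0.0
```

Call:
step_arm(
  turn=[
    [0,0,0],
    [0,0,0],
    [0,0,0],
    [0,0,0],
    [0,0,0],
  ],
  slide=[
    [0,0,0.7],
    [0,0,0.9],
    [0,0,0.9],
    [0,0,0.9],
    [0,0,0.6],
  ],
  grip=[-1,-1,-1,-1,-1],
)

```text
time: 22.82
ee_pos: [449.1, -274.5, 48.5]
tcp_rot: [-0.001, 0.729, 0.684, -0.0]
wrist_force: [0.6, 0.3, -0.4]
width: 1.0
gripper_force: 0.0
```

Call:
step_arm(
  turn=[
    [0,0,0],
    [0,0,0],
    [0,0,0],
  ],
  slide=[
    [0,0,0],
    [0,0,0],
    [0,0,0],
  ],
  grip=[-1,-1,-1],
)

```text
time: 23.07
ee_pos: [450.4, -276.1, 51.7]
tcp_rot: [0.001, 0.73, 0.684, 0.0]
wrist_force: [-0.4, 0.9, 0.0]
width: 1.0
gripper_force: 0.0
```

```bash
python3 -c "
from h import *
rows([450.3,-275,50],5)"
```

```text
pos [ 450.4 -276.1   51.7] axY deg -3.7 tilt [ 0.001 -0.001 -1.   ] t 23.1 w 1.0 F [-0.4  0.9  0. ] total units [ 0.04 -0.    0.06] per row [ 0.007 -0.001  0.012]
```

Call:
step_arm(
  turn=[
    [0,0,0],
    [0,0,0],
    [0,0,0],
    [0,0,0],
    [0,0,0],
  ],
  slide=[
    [0,0,0],
    [0,0,0],
    [0,0,0],
    [0,0,0],
    [0,0,0],
  ],
  grip=[-0.4,-0.3,-0.2,-0.1,0],
  force=20,
)

```text
time: 23.48
ee_pos: [449.8, -275.9, 51.1]
tcp_rot: [0.0, 0.73, 0.684, 0.0]
wrist_force: [-0.8, -0.4, -0.1]
width: 0.66
gripper_force: 0.0
```

Call:
step_arm(
  turn=[
    [0,0,0],
    [0,0,0],
    [0,0,0],
    [0,0,0],
    [0,0,0],
  ],
  slide=[
    [0,0,0],
    [0,0,0],
    [0,0,0],
    [0,0,0],
    [0,0,0],
  ],
  grip=[0.3,0.7,1,1,1],
)

```text
time: 23.9
ee_pos: [449.9, -275.9, 50.9]
tcp_rot: [0.0, 0.73, 0.684, 0.0]
wrist_force: [1.8, 0.4, 0.8]
width: 0.526
gripper_force: 20.0
```

Call:
step_arm(
  turn=[
    [0,0,0],
    [0,0,0],
  ],
  slide=[
    [0,0,0],
    [0,0,0],
  ],
  grip=[1,1],
)

```text
time: 24.07
ee_pos: [449.9, -275.9, 50.9]
tcp_rot: [0.0, 0.73, 0.684, 0.0]
wrist_force: [1.3, 0.0, 1.7]
width: 0.521
gripper_force: 20.0
```

```bash
python3 -c "
from h import *
rows([594.3,-86.5,110],7)"
```

```text
pos [ 449.9 -275.9   50.9] axY deg -3.7 tilt [ 0. -0. -1.] t 24.1 w 0.52 F [1.3 0.  1.7] total units [ 6.61  4.39 -1.97] per row [ 0.945  0.628 -0.281]
```

Call:
step_arm(
  turn=[
    [0,0,0],
    [0,0,0],
    [0,0,0],
    [0,0,0],
    [0,0,0],
  ],
  slide=[
    [0,0,-0.3],
    [0,0,-0.7],
    [0.2,0.15,-0.7],
    [0.5,0.35,-0.3],
    [0.8,0.5,0],
  ],
  grip=[1,1,1,1,1],
)

```text
time: 24.48
ee_pos: [481.9, -235.5, 113.3]
tcp_rot: [0.002, 0.732, 0.682, 0.0]
wrist_force: [0.7, 0.1, -2.0]
width: 0.521
gripper_force: 19.9
```

Call:
step_arm(
  turn=[
    [0,0,0],
    [0,0,0],
    [0,0,0],
    [0,0,0],
    [0,0,0],
  ],
  slide=[
    [0.8,0.5,0],
    [0.8,0.5,0],
    [0.8,0.55,0],
    [0.8,0.55,0],
    [0.8,0.55,0],
  ],
  grip=[1,1,1,1,1],
)

```text
time: 24.9
ee_pos: [569.4, -117.1, 110.9]
tcp_rot: [-0.001, 0.73, 0.684, -0.001]
wrist_force: [0.1, 0.0, -2.1]
width: 0.524
gripper_force: 19.9
```

Call:
step_arm(
  turn=[
    [0,0,0],
    [0,0,0],
    [0,0,0],
    [0,0,0],
    [0,0,0],
  ],
  slide=[
    [0.7,0.45,0],
    [0.3,0.2,0.2],
    [0.11,0.09,0.2],
    [0,0,0],
    [0,0,0],
  ],
  grip=[1,1,1,1,1],
)

```text
time: 25.32
ee_pos: [592.1, -88.3, 98.0]
tcp_rot: [-0.001, 0.73, 0.683, -0.001]
wrist_force: [-0.2, -0.0, -2.2]
width: 0.519
gripper_force: 19.9
```

Call:
step_arm(
  turn=[
    [0,0,0],
    [0,0,0],
    [0,0,0],
  ],
  slide=[
    [0,0,0],
    [0,0,0],
    [0,0,0],
  ],
  grip=[1,1,1],
)

```text
time: 25.57
ee_pos: [593.4, -87.9, 99.0]
tcp_rot: [0.0, 0.73, 0.683, -0.0]
wrist_force: [0.1, 0.5, -2.5]
width: 0.523
gripper_force: 19.9
```

```bash
python3 -c "
from h import *
rows([594.3,-86.5,59.2],4)"
```

```text
pos [593.4 -87.9  99. ] axY deg -3.9 tilt [ 0. -0. -1.] t 25.6 w 0.52 F [ 0.1  0.5 -2.5] total units [0.05 0.03 1.33] per row [0.012 0.006 0.332]
```

Call:
step_arm(
  turn=[
    [0,0,0],
    [0,0,0],
    [0,0,0],
    [0,0,0],
    [0,0,0],
  ],
  slide=[
    [0.03,0.03,0.4],
    [0,0,0.5],
    [0,0,0.3],
    [0,0,0.08],
    [0,0,0],
  ],
  grip=[1,1,1,1,1],
)

```text
time: 25.98
ee_pos: [594.3, -85.8, 59.5]
tcp_rot: [-0.001, 0.73, 0.684, -0.001]
wrist_force: [-0.2, 0.1, -1.6]
width: 0.521
gripper_force: 20.0
```

Call:
step_arm(
  turn=[
    [0,0,0],
    [0,0,0],
    [0,0,0],
    [0,0,0],
    [0,0,0],
  ],
  slide=[
    [0,0,0.03],
    [0,0,0.03],
    [0,0,0],
    [0,0,0],
    [0,0,0],
  ],
  grip=[1,1,1,1,1],
)

```text
time: 26.4
ee_pos: [595.2, -85.7, 58.9]
tcp_rot: [0.0, 0.73, 0.684, 0.0]
wrist_force: [-0.4, 0.4, -0.4]
width: 0.522
gripper_force: 20.0
```

Call:
step_arm(
  turn=[
    [0,0,0],
    [0,0,0],
    [0,0,0],
    [0,0,0],
  ],
  slide=[
    [0,0,0.03],
    [0,0,0],
    [0,0,0],
    [0,0,0],
  ],
  grip=[1,1,1,1],
)

```text
time: 26.73
ee_pos: [595.4, -85.8, 58.6]
tcp_rot: [0.0, 0.73, 0.684, 0.0]
wrist_force: [-1.3, 0.8, 5.0]
width: 0.523
gripper_force: 20.0
```

Call:
step_arm(
  turn=[
    [0,0,0],
    [0,0,0],
    [0,0,0],
    [0,0,0],
    [0,0,0],
  ],
  slide=[
    [0,0,0],
    [0,0,0],
    [0,0,0],
    [0,0,0],
    [0,0,0],
  ],
  grip=[-0.1,-0.2,-0.4,-0.6,-0.8],
)

```text
time: 27.15
ee_pos: [594.9, -85.7, 57.6]
tcp_rot: [-0.0, 0.73, 0.684, -0.0]
wrist_force: [0.2, 0.1, 0.3]
width: 0.788
gripper_force: 0.0
```

Call:
step_arm(
  turn=[
    [0,0,0],
    [0,0,0],
    [0,0,0],
    [0,0,0],
    [0,0,0],
  ],
  slide=[
    [0,0,-0.5],
    [0,0,-0.9],
    [0,0,-0.9],
    [0,0,-0.9],
    [0,0,-0.9],
  ],
  grip=[-1,-1,-1,-1,-1],
)

```text
time: 27.57
ee_pos: [594.6, -85.8, 181.7]
tcp_rot: [-0.0, 0.73, 0.684, -0.0]
wrist_force: [1.3, 0.0, 0.4]
width: 0.999
gripper_force: 0.0
```

Call:
step_arm(
  turn=[
    [0,0,0],
    [0,0,0],
    [0,0,0],
    [0,0,0],
    [0,0,0],
  ],
  slide=[
    [-0.5,-0.4,-0.3],
    [-0.9,-0.6,0],
    [-0.9,-0.6,0],
    [-0.9,-0.6,0],
    [-0.9,-0.6,0],
  ],
  grip=[-1,-1,-1,-1,-1],
)

```text
time: 27.98
ee_pos: [502.0, -203.9, 189.8]
tcp_rot: [0.0, 0.73, 0.684, 0.0]
wrist_force: [0.1, -0.2, 0.8]
width: 1.001
gripper_force: 0.0
```

Call:
step_arm(
  turn=[
    [0,0,0],
    [0,0,0],
    [0,0,0],
    [0,0,0],
  ],
  slide=[
    [-0.9,0,0],
    [-0.9,0,0],
    [0,0,0],
    [0,0,0],
  ],
  grip=[-1,-1,-1,-1],
)

```text
time: 28.32
ee_pos: [498.9, -258.4, 189.7]
tcp_rot: [0.0, 0.731, 0.682, -0.0]
wrist_force: [-0.2, 0.2, -0.6]
width: 0.996
gripper_force: 0.0
```

Run:
```python
from plant import bot
from h import *
t=bot.camera("top");s=bot.camera("side")
im=cv2.resize(t["frame"][150:220,180:370],(760,280),interpolation=cv2.INTER_CUBIC)
for x,y,h in((614.2,151.8,68),(607.5,72.5,88),(600.8,-7.4,108),(594.2,-86.5,128)):
    p=project(t,[x,y,h])[0];q=tuple(int(v) for v in ((p-[180,150]+.5)*4).round());cv2.drawMarker(im,q,(255,0,0),0,7,1)
o=np.zeros((600,760,3),np.uint8);o[:280]=im;o[280:,:560]=s["frame"][80:400]
cv2.imwrite("pics/end.png",o[:,:,::-1])
b=t["frame"];hs=cv2.cvtColor(b,cv2.COLOR_RGB2HSV);m=((hs[...,0]>105)&(hs[...,0]<130)&(hs[...,1]>150));m[:200]=0;m[285:]=0;m[:,:270]=0;m[:,340:]=0
import pickle;d=pickle.load(open("d0.pkl","rb"))["top"]["frame"];h0=cv2.cvtColor(d,cv2.COLOR_RGB2HSV);m0=((h0[...,0]>105)&(h0[...,0]<130)&(h0[...,1]>150));m0[:200]=0;m0[285:]=0;m0[:,:270]=0;m0[:,340:]=0
print("beaker",np.argwhere(m).mean(0),np.argwhere(m0).mean(0));print(bot.observe()["time"],bot.observe()["ee_pos"])
```

```text
beaker [257.26744186 299.03488372] [257.15436242 298.89261745]
28.4167 [ 499.71920325 -255.88272279  189.39314035]
```

View pics/end.png

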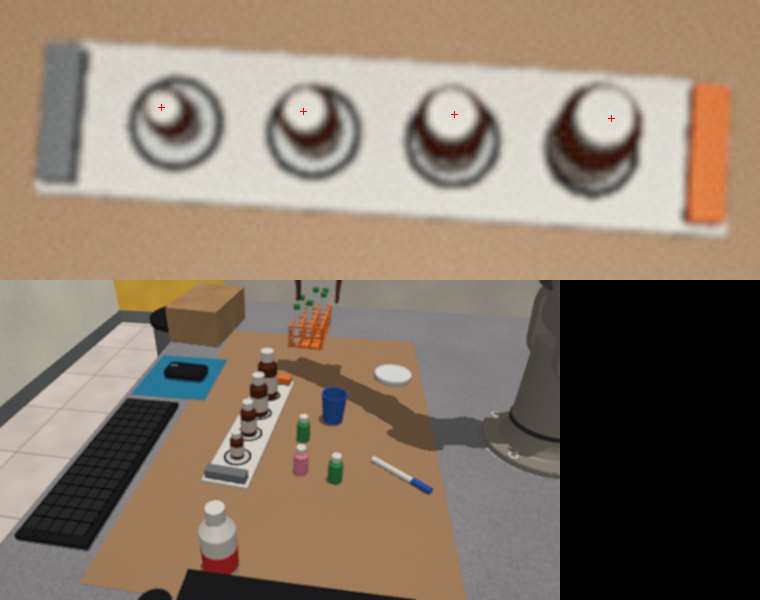

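All four bottles stand upright in height order, tallest by the orange stop. Their caps are within about 2.5 mm of the predicted spots (red crosses), and the beaker has not moved. I'll check the bases in one side crop.

Run:
```python
from plant import bot
from h import *
s=bot.camera("side");x0,y0=205,140
im=cv2.resize(s["frame"][y0:y0+150,x0:x0+100],(400,600),interpolation=cv2.INTER_CUBIC)
a=np.linspace(0,6.28,40)
for x,y,r in((614.2,151.8,14),(607.5,72.5,17),(600.8,-7.4,20),(594.2,-86.5,23)):
    p=((project(s,np.c_[x+r*np.cos(a),y+r*np.sin(a),a*0+8])-[x0,y0]+.5)*4).astype(np.int32);cv2.polylines(im,[p],True,(0,255,0))
    p=((project(s,np.c_[x+28*np.cos(a),y+28*np.sin(a),a*0+8])-[x0,y0]+.5)*4).astype(np.int32);cv2.polylines(im,[p],True,(255,0,255))
cv2.imwrite("pics/endside.png",im[:,:,::-1])
```

```text
(no output)
```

View pics/endside.png

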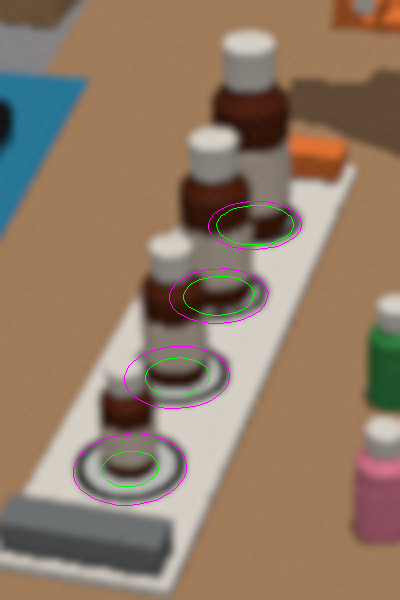

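The side crop shows each base inside its ring, concentric to within about 3 mm. The gripper is clear, so I'm handing in.

```bash
python3 -c "
from plant import bot
print(bot.finish_job())"
```

```text
the job is handed in; nothing more can be done
None
```

I handed the job in at about 28 s: the four amber bottles stand upright on the marks in height order, tallest beside the orange stop and shortest beside the grey one, each within about 3 mm of centre by my camera checks, and the beaker has not moved.

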